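# Invert the washed culture vessels onto the drying rack

### The arm

A 7-joint arm with a two-finger parallel gripper is mounted at the origin on a cart in front of the work surface, level with it; the furniture and walls round the work are solid. World frame = base frame: x ahead of the robot, y to its left, z up, the work surface at z = 0. Lengths are in m, angles in rad, forces in N, time in s.
With the tool pointing down it reaches from about 0.4 to 0.85 m from the base axis. Payload 4.4 kg.
Tool frame: the origin (TCP) lies midway between the tips of the shut fingers; the grasp point (between the pads) lies 19 mm behind it; z points along the fingers, y is the line along which they close (so a half turn about z gives the same grasp; the last joint's range is limited). The gripper opens to 94 mm and grips with 3 to 60 N. Pads are 16 mm wide; open, the fingers measure 119 mm over their backs; the gripper's body (75 mm by 177 mm) begins 78 mm behind the grasp point.
Start: joints at [-1.217, 0.628, 0.038, 1.517, -0.027, 0.996, -0.02], TCP at [0.265, 0.594, 0.205] pointing down, gripper open.
Joint ranges: [-3.06, 3.06], [-0.37, 2.12], [-1.25, 1.32], [0.18, 2.47], [-1.1, 4.24], [0.23, 1.98], [-2.94, 2.94]. Speed limits (rad/s): [2.57, 2.57, 3.14, 3.14, 3.14, 3.14, 3.14].

### API

Orientations are given as a unit quaternion [w, x, y, z].
In Python, from bench import bot gives the robot as it stands. The module is installed in compiled form; this text tells all that it offers. Calls block until the motion is done:
- bot.reach(position, orientation): joint-space move of the TCP to a pose.
- bot.movel(position, attitude=None, feed=0.15): straight line of the TCP; attitude=None keeps the orientation; feed is the mean speed in m/s.
- bot.move_j(angles): joint-space move.
- bot.command_gripper(opening, effort=None): finger opening in m; effort is the grip in N (None keeps the last); returns when the fingers have stopped.
- bot.wait(seconds).
- bot.solve_ik(position, orientation): joint angles nearest the present ones, or None.
- bot.state(): the state.
- bot.grab_frame(name): name is "scene" or "top" or "wrist"; returns a dict with "frame" (400x640x3 uint8, red, green, blue), "range_z" (400x640 float32, m along the optical axis (not along the pixel's ray), 0 where there is no reading), "K" (3x3 intrinsics, pixels), "cam_to_world" (4x4, takes a point from camera to world coordinates); the wrist camera has in their place "mount" (4x4, takes a point from camera to tool coordinates, whose origin is the TCP and whose axes are the flange's). Camera axes: x right, y down, z forward; pixel columns grow to the right and rows downward; lengths in m; the calibration is good to about 2 mm. A picture is of the moment at which its call begins: read the wrist's pose just before it.
A pose or a line that the arm cannot do raises bot.MotionError and nothing moves.
- bot.hand_in(): hands the job in; it is judged then, once.
The state is a dict: "time": time; "qpos": joint angles; "joint_velocities": joint speeds; "joint_efforts": joint torques, N m; "ee_pos": TCP position; "tcp_rot": TCP orientation; "force": force on the tool from outside, world axes, zero at the start; "moment": the same for the moment, N m; "width": finger opening in m; "gripper_force": force on a finger pad.
Only numpy, scipy, OpenCV 4.12 (cv2) and the standard library are available. Lean on these libraries where they do the work, as an engineer would, in place of code of your own. Each camera call takes 0.05 s, during which the arm holds its last target. There are 200 camera calls.

### The job

Two washed square vessels lie on the bench. Turn each one mouth down and lower it over its peg on the grey drying rack until its rim stands flat on the rack plate: the large white one over the thick tall peg, the small blue one over the free thin short peg. Do not drop them, and leave the green vessel that is already drying, the bottle, the red-capped jar and the orange tube stand where they are.

Things in the scene. Friction and masses are not known exactly. Their poses are not given: they have to be found in the camera images.
- large_vessel: loose white square plastic vessel, rounded corners, one end open: 60 x 60 mm, 110 mm long, walls 3 mm, opening 54 x 54 mm, closed end 5 mm thick, about 90 g. Origin at its very middle; x along its axis to the mouth, y and z square to its side faces. Starts lying on a side face, mouth towards the robot's right (-y) within some 45 degrees. Grip it across two facing upright sides.
- large_vessel_mouth (a point): centre of the white vessel's open mouth, in the plane of its rim (55 mm from its origin)
- small_vessel: loose blue square plastic vessel, rounded corners, one end open: 50 x 50 mm, 80 mm long, walls 3 mm, opening 44 x 44 mm, closed end 5 mm thick, about 60 g. Origin at its very middle; x along its axis to the mouth, y and z square to its side faces. Starts lying on a side face, mouth towards the robot's right (-y) within some 45 degrees. Grip it across two facing upright sides.
- small_vessel_mouth (a point): centre of the blue vessel's open mouth, in the plane of its rim (40 mm from its origin)
- rack: fixed grey plate 310 x 90 x 12 mm (x, y, z) on the bench, with three black pegs in a row along its x axis, at its middle and 110 mm to either side; which peg stands where varies. Origin at the centre of its underside, on the table; its x axis points roughly away from the robot
- tall_peg: thick tall black peg for the white vessel, fixed upright on the rack plate: 40 mm diameter (a steel collar 45 mm wide, 4 mm high at the foot), 85 mm tall, its last 14 mm tapered. Origin on its axis at its foot, level with the plate's top (12 mm above the table); z up
- short_peg: thin short black peg for the blue vessel, free at the start, fixed upright on the rack plate: 30 mm diameter (a steel collar 35 mm wide, 4 mm high at the foot), 55 mm tall, its last 14 mm tapered. Origin on its axis at its foot, level with the plate's top; z up
- drying_vessel: loose green square vessel, 50 x 50 x 80 mm, already standing mouth down over the third peg (thin and short). Leave it. Origin at the centre of its rim on the rack plate; z up
- bottle: bystander: white bottle with a blue cap, 56 mm diameter, 110 mm tall, left of the rack; origin at the centre of its underside, z up
- red_jar: bystander: white jar with a red cap, 49 mm diameter, 66 mm tall, on the near side between rack and vessels; origin at the centre of its underside, z up
- tube_stand: bystander: orange tube rack, 49 x 160 mm and 80 mm tall, its long side (its y axis) about along world x, to the right of the vessels; origin at the centre of its underside, z up
There are look-alikes about, which are no part of the job. Leave any yellow look-alike of the large_vessel alone.

How it is judged:
At the end, for the whole second after the job is handed in: Both vessels stand still, mouth down (axis within 4 degrees of upright), the white one over the thick tall peg and the blue one over the free thin short peg, each rim within 4 mm of the plate's top and its centre within 12 mm of the peg's axis (horizontal distance between large_vessel_mouth and tall_peg below 0.012 m and z of large_vessel_mouth in the frame of tall_peg between -0.004 and 0.004 m and angle between each of large_vessel, small_vessel's own x axis and vertical above 3.07 rad and linear speed of each of large_vessel, small_vessel below 0.02 m/s and horizontal distance between small_vessel_mouth and short_peg below 0.012 m and z of small_vessel_mouth in the frame of short_peg between -0.004 and 0.004 m); the robot touches nothing.
It fails at once if a vessel is dropped (falls faster than 0.7 m/s, about 25 mm, out of the fingers) ((linear speed of large_vessel above 0.7 m/s and not (contact force between large_vessel and the fingers above 0.05 N)) or (linear speed of small_vessel above 0.7 m/s and not (contact force between small_vessel and the fingers above 0.05 N))).
It fails at once if the green vessel, the bottle, the red-capped jar or the orange tube stand is tipped over or moved by more than 40 mm (the green vessel: 20 mm) ((angle between bottle's own z axis and vertical above 0.4 rad or distance of bottle from where it was at the start of the episode above 0.04 m) or (angle between red_jar's own z axis and vertical above 0.4 rad or distance of red_jar from where it was at the start of the episode above 0.04 m) or (angle between tube_stand's own z axis and vertical above 0.4 rad or distance of tube_stand from where it was at the start of the episode above 0.04 m) or distance of drying_vessel from where it was at the start of the episode above 0.02 m).
It also fails if it takes over 72 s, if anything falls off the work surface, if the arm or the gripper's body presses on something with over 40 N, if the wrist force passes 120 N, or if a joint passes its speed limit or range.

## Working session

There is one attempt and no reset: what is moved stays moved. The work goes in short steps, each a Python script; the robot and the scene stay as the last script left them, time stands still between calls to the robot, and variables do not carry over. Pictures are saved under pics/ and viewed, at most 10 in all, crops included, and the job is handed in when it is done.

```bash
mkdir -p pics
python3 - <<'E'
from bench import bot
import cv2,numpy as np,pickle
d={}
for n in("scene","top"):
    f=bot.grab_frame(n);d[n]=f
    cv2.imwrite(f"pics/{n}0.png",f["frame"][:,:,::-1]); print(n,f["K"].tolist(),f["cam_to_world"].round(3).tolist(),(f["range_z"]>0).mean())
pickle.dump(d,open("d0.pkl","wb"))
s=bot.state();print(s["time"],s["ee_pos"],s["tcp_rot"],s["width"])
E
```

```text
scene [[506.33950899862464, 0.0, 325.95731353435394], [0.0, 506.33950899862464, 201.400649732673], [0.0, 0.0, 1.0]] [[0.477, -0.469, 0.743, -0.469], [-0.879, -0.241, 0.412, -0.535], [-0.014, -0.85, -0.527, 0.776], [0.0, 0.0, 0.0, 1.0]] 0.9961875
top [[504.08100473490066, 0.0, 316.8378663581827], [0.0, 504.08100473490066, 197.54003291259295], [0.0, 0.0, 1.0]] [[0.002, -0.995, 0.096, 0.407], [-1.0, -0.003, -0.015, 0.019], [0.016, -0.096, -0.995, 1.471], [0.0, 0.0, 0.0, 1.0]] 0.9958984375
0.1 [0.26466312 0.5930741  0.20466471] [-1.54831722e-04  2.08336240e-01  9.78056926e-01 -7.98438284e-04] 0.09423755021893046
```

View pics/top0.png

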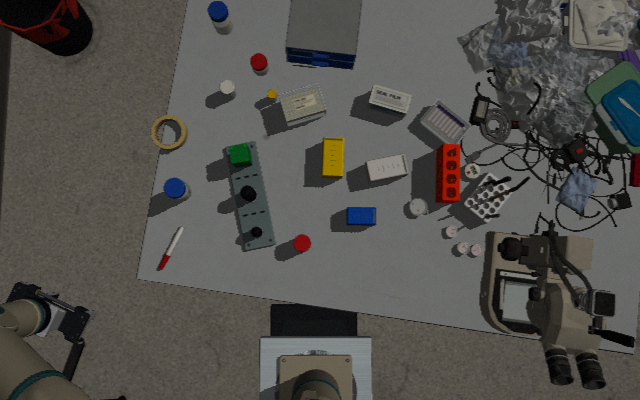

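View pics/scene0.png

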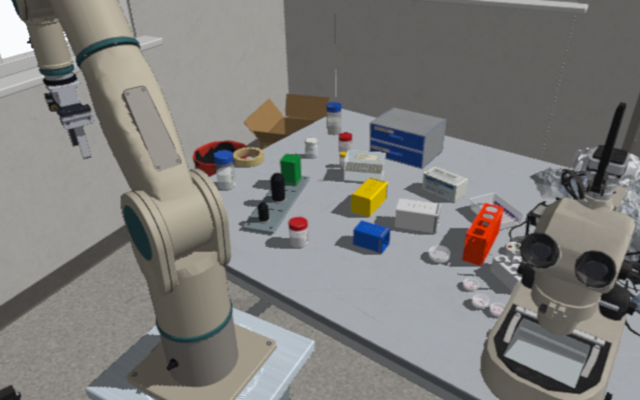

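The top view shows white vessel at (387,167), blue at (361,216), tall peg (248,194), short peg (256,232), green vessel (240,155), red jar (302,243), bottle (176,188), orange stand (449,172), yellow look-alike (333,158).

```bash
cat > m.py <<'E'
import numpy as np,cv2,pickle
def cloud(f,T=None):
    K=f["K"];T=f["cam_to_world"] if T is None else T
    z=f["range_z"];v,u=np.mgrid[:400,:640]
    p=np.stack([(u-K[0,2])/K[0,0]*z,(v-K[1,2])/K[1,1]*z,z],-1)
    return p@T[:3,:3].T+T[:3,3]
E
python3 - <<'E'
from m import *
d=pickle.load(open("d0.pkl","rb"))
P={n:cloud(f) for n,f in d.items()}
# table plane check
t=P["top"][225:245,330:350].reshape(-1,3);print("table",np.median(t,0))
def rect(name,n,b,lo,hi):
    q=P[n][b[1]:b[3],b[0]:b[2]].reshape(-1,3);q=q[(q[:,2]>lo)&(q[:,2]<hi)]
    r=cv2.minAreaRect((q[:,:2]*1000).astype(np.float32));print(name,n,len(q),"z",np.median(q[:,2]).round(4),"rect",np.round(r[0],1),np.round(r[1],1),round(r[2],1))
rect("white","top",(360,145,415,190),.05,.08)
rect("blue","top",(340,200,382,232),.04,.07)
rect("tall","top",(232,180,262,208),.085,.12)
rect("short","top",(245,222,268,242),.056,.09)
rect("green","top",(225,140,256,170),.08,.12)
rect("jar","top",(288,230,315,256),.05,.09)
rect("bottle","top",(160,175,192,202),.08,.14)
rect("stand","top",(432,140,465,206),.06,.1)
rect("yellow","top",(318,132,348,182),.05,.08)
rect("plate","top",(225,130,280,256),.006,.018)
# scene view: by world location boxes
q=P["scene"].reshape(-1,3)
def near(name,c,R,lo,hi):
    s=q[(np.hypot(q[:,0]-c[0],q[:,1]-c[1])<R)&(q[:,2]>lo)&(q[:,2]<hi)]
    if len(s)<5: print(name,"few");return
    r=cv2.minAreaRect((s[:,:2]*1000).astype(np.float32));print(name,"scene",len(s),"z",np.median(s[:,2]).round(4),"rect",np.round(r[0],1),np.round(r[1],1),round(r[2],1))
def ctr(b,n="top"): 
    x=P[n][b[1]:b[3],b[0]:b[2]].reshape(-1,3);return np.median(x,0)
near("white",ctr((375,160,398,174)),.09,.05,.075)
near("blue",ctr((355,212,367,220)),.07,.043,.07)
near("tall",ctr((245,191,251,197)),.04,.085,.12)
near("short",ctr((254,230,258,234)),.04,.056,.09)
I=d["scene"]["frame"][190:260,340:450,::-1];J=d["top"]["frame"][130:250,220:420,::-1]
cv2.imwrite("pics/c1.png",np.hstack([cv2.resize(I,(400,480)),cv2.resize(J[30:110,110:190],(400,480))]))
E
```

```text
table [ 0.43967649 -0.06955912 -0.00052508]
white top 823 z 0.0604 rect [ 631.2 -200.7] [ 60.5 112.1] 12.1
blue top 521 z 0.0505 rect [ 493.8 -127.5] [80.  48.8] 90.0
tall top 141 z 0.0926 rect [554.  192.1] [35.9 36.1] 88.7
short top 71 z 0.0645 rect [447.5 168.7] [25.4 24.9] 3.0
green top 335 z 0.0924 rect [662.9 215.3] [51.5 50.1] 11.6
jar top 250 z 0.0668 rect [417.2  40.2] [47.1 47.3] 0.1
bottle top 369 z 0.1099 rect [564.7 386.8] [55.  53.7] 52.7
stand top 746 z 0.0802 rect [ 615.1 -376.2] [ 52.  160.1] 87.8
yellow top 817 z 0.0603 rect [662. -46.] [ 60.  111.8] 87.6
plate top 2426 z 0.0125 rect [564.7 186.5] [364.3 156. ] 1.1
white scene 612 z 0.0591 rect [ 630.1 -200.3] [ 65.8 110.2] 11.3
blue scene 413 z 0.049 rect [ 491.7 -127.8] [82.2 52.2] 88.6
tall scene 77 z 0.0915 rect [548.3 189.6] [26.8 32.7] 21.0
short scene 53 z 0.0623 rect [445.5 167.1] [22.7 21.8] 85.2
```

View pics/c1.png

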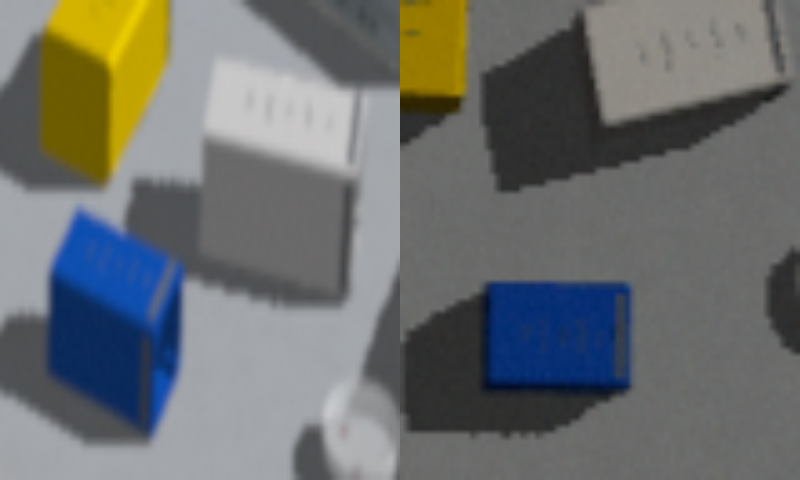

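White (left crop centre; right crop top) and blue both show their mouth at the right end (-y, grey band near the rim). Next: find a tilted grasp (tool leaning toward the mouth) that lets a quarter turn bring the mouth down with the tool at an angle.

```bash
cat >> m.py <<'E'
from bench import bot
from scipy.spatial.transform import Rotation as R
def quat(z,y):
    z=np.array(z,float);z/=np.linalg.norm(z);y=np.array(y,float);y-=z*(y@z);y/=np.linalg.norm(y)
    q=R.from_matrix(np.stack([np.cross(y,z),y,z],1)).as_quat();return q[[3,0,1,2]],z
def grasp(g,m,a,s):   # g grasp point, m mouth dir (horizontal), a tilt, s flip
    m=np.array([*m,0.])/np.hypot(*m);q,z=quat(np.cos(a)*np.array([0,0,-1.])+np.sin(a)*m,s*np.cross([0,0,1.],m))
    return np.array(g)+.019*z,q
def place(g,psi,a,s):  # tool horizontal direction psi = -m'
    h=np.array([np.cos(psi),np.sin(psi),0]);q,z=quat(np.cos(a)*h+np.sin(a)*np.array([0,0,-1.]),s*np.cross([0,0,1.],-h))
    return np.array(g)+.019*z,q
up=lambda p,d:p+np.array([0,0,d])
W=np.array([.6307,-.2005]);mW=np.array([np.sin(np.radians(12)),-np.cos(np.radians(12))])
B=np.array([.4930,-.1276]);mB=np.array([0.,-1.])
TALL=np.array([.5545,.192]);SHORT=np.array([.4475,.1687]);RA=np.radians(12.2)
OW,OB=.008,.005   # grasp offset from middle toward the closed end
E
python3 - <<'E'
from m import *
print(bot.grab_frame("wrist")["mount"].round(3).tolist())
for nm,C,m,o,h,L,PG in(("W",W,mW,OW,.032,.055,TALL),("B",B,mB,OB,.027,.04,SHORT)):
  for a in(30,40,50):
    for s in(1,-1):
      p,q=grasp([*(C-o*m),h],m,np.radians(a),s)
      g=[bot.solve_ik(up(p,d),q) is not None for d in(0,.1,.2)]
      ok=[]
      for psi in range(-180,180,20):
        p,q=place([*PG,.012+L+o],np.radians(psi),np.radians(a),s)
        k=[bot.solve_ik(up(p,d),q) for d in(0,.06,.12)]
        if all(x is not None for x in k): ok.append(psi)
      print(nm,a,s,g,ok)
E
```

```text
[[0.0, -0.967, -0.256, 0.074], [1.0, 0.001, -0.001, 0.001], [0.001, -0.256, 0.967, -0.18], [0.0, 0.0, 0.0, 1.0]]
W 30 1 [True, True, True] [-120, -100, -80, -60, -40, -20, 60, 80, 100, 120, 140, 160]
W 30 -1 [True, True, True] [-120, -100, -80, -60, -40, -20, 60, 80, 100, 120, 140, 160]
W 40 1 [True, True, True] [-180, -140, -120, -100, -80, -60, -40, -20, 60, 80, 100, 120, 140, 160]
W 40 -1 [True, True, True] [-180, -140, -120, -100, -80, -60, -40, -20, 60, 80, 100, 120, 140, 160]
W 50 1 [True, True, True] [-180, -160, -140, -120, -100, -80, -60, -40, -20, 0, 20, 40, 60, 80, 100, 120, 140, 160]
W 50 -1 [True, True, True] [-180, -160, -140, -120, -100, -80, -60, -40, -20, 0, 20, 40, 60, 80, 100, 120, 140, 160]
B 30 1 [True, True, True] [-180, -160, -140, -120, -100, -80, -60, -40, 100, 120, 140, 160]
B 30 -1 [True, True, True] [-180, -160, -140, -120, -100, -80, -60, -40, 100, 120, 140, 160]
B 40 1 [True, True, True] [-180, -160, -140, -120, -100, -80, -60, -40, 100, 120, 140, 160]
B 40 -1 [True, True, True] [-180, -160, -140, -120, -100, -80, -60, -40, 100, 120, 140, 160]
B 50 1 [True, True, True] [-180, -160, -140, -120, -100, -80, -60, -40, 80, 100, 120, 140, 160]
B 50 -1 [True, True, True] [-180, -160, -140, -120, -100, -80, -60, -40, 80, 100, 120, 140, 160]
```

```bash
cat >> m.py <<'E'
A=np.radians(47)
def pick(C,m,o,h):
    p,q=grasp([*(C-o*m),h],m,A,-1);z=R.from_quat(q[[1,2,3,0]]).as_matrix()[:,2]
    pre=p-.13*z
    bot.reach(up(pre,.12),q);bot.movel(pre,feed=.2);bot.movel(p,feed=.12)
    bot.command_gripper(0.03,25);s=bot.state();print("grip",s["width"],s["gripper_force"],s["time"])
    bot.movel(up(p,.03),feed=.06);bot.movel(up(p,.24),feed=.2);s=bot.state();print("lift",s["width"],s["force"],s["qpos"].round(2))
E
python3 - <<'E'
from m import *
s=bot.state();bot.movel(up(s["ee_pos"],.12),feed=.25)
pick(W,mW,OW,.032)
p,q=place([*TALL,.012+.055+OW],RA+np.pi/2,A,-1)
for d in(.2,.15,0):
    k=bot.solve_ik(up(p,d),q);print(None if k is None else np.round(k,2))
f=bot.grab_frame("scene");cv2.imwrite("pics/s2.png",f["frame"][:,:,::-1])
E
```

```text
grip 0.060228782150103584 25.000160755589604 6.1333
lift 0.05982932561025014 [ 0.36527029  0.06607461 -2.6265622 ] [-0.05  0.61 -0.17  1.79  1.1   1.1   2.45]
[-0.32  0.69  0.59  1.7  -1.04  1.45 -2.24]
[-0.32  0.76  0.59  1.74 -1.09  1.41 -2.14]
[-0.11  0.92  0.22  1.79 -1.09  1.08 -2.01]
```

View pics/s2.png

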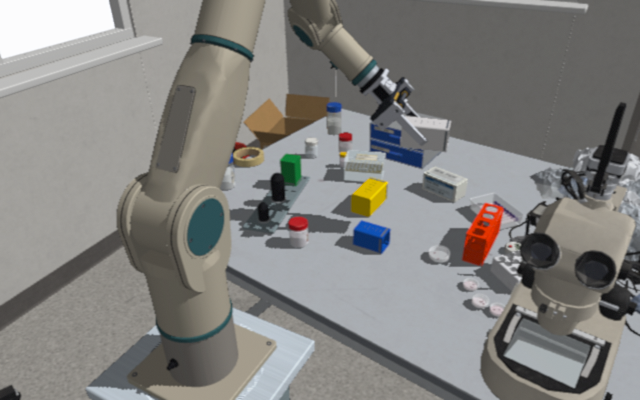

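White is held at about (420,130), nothing else moved. Search for a placing yaw with a gentler joint path.

Run:
```python
from m import *
lo=np.array([-3.06,-.37,-1.25,.18,-1.1,.23,-2.94]);hi=np.array([3.06,2.12,1.32,2.47,4.24,1.98,2.94])
q0=bot.state()["qpos"]
for nm,PG,z in(("W",TALL,.067+OW),("B",SHORT,.052+OB)):
 for psi in range(-180,180,15):
  p,q=place([*PG,z],np.radians(psi),A,-1)
  k=[bot.solve_ik(up(p,d),q) for d in(0,.13)]
  if any(x is None for x in k): continue
  k=np.array(k);print(nm,psi,"margin",np.minimum(k-lo,hi-k).min().round(2),"dq",np.abs(k[1]-q0).max().round(2),"desc",np.abs(k[1]-k[0]).max().round(2),k[1].round(2))
```

```text
W -180 margin 0.04 dq 3.97 desc 0.37 [-0.49  1.08  0.59  1.01 -0.53  1.94 -1.53]
W -165 margin 0.02 dq 3.8 desc 0.55 [-0.56  1.1   0.59  0.97 -0.4   1.95 -1.35]
W -150 margin 0.02 dq 3.42 desc 0.24 [-0.74  1.19  0.96  0.99 -0.49  1.96 -0.97]
W -135 margin 0.09 dq 3.13 desc 0.16 [-0.87  1.24  1.14  1.05 -0.49  1.89 -0.68]
W -120 margin 0.18 dq 2.95 desc 0.17 [-0.98  1.21  1.14  1.16 -0.4   1.72 -0.5 ]
W -105 margin 0.18 dq 2.79 desc 0.19 [-1.1   1.17  1.14  1.3  -0.32  1.52 -0.34]
W -90 margin 0.18 dq 2.63 desc 0.2 [-1.21  1.13  1.14  1.46 -0.26  1.29 -0.18]
W -75 margin 0.75 dq 3.21 desc 0.19 [-0.89  0.77  0.23  1.62  0.55  1.18 -0.76]
W -60 margin 0.54 dq 3.18 desc 0.22 [-0.93  0.7   0.22  1.8   0.72  0.99 -0.74]
W -45 margin 0.27 dq 3.18 desc 0.28 [-0.99  0.64  0.27  1.97  0.91  0.78 -0.73]
W -30 margin 0.03 dq 3.22 desc 0.82 [-1.13  0.61  0.49  2.14  1.17  0.48 -0.77]
W -15 margin 0.12 dq 3.53 desc 3.91 [-0.89  0.52  0.21  2.28  1.76  0.51 -1.09]
W 0 margin 0.05 dq 3.44 desc 0.52 [-0.26  0.52 -0.51  2.37  2.03  0.75 -0.99]
W 30 margin 0.01 dq 2.93 desc 0.52 [ 0.43  0.67 -1.06  2.4
[... 1393 characters left out ...]
12 dq 3.49 desc 0.42 [-1.09  0.58  0.19  2.21  1.02  0.77 -1.04]
B -30 margin 0.06 dq 3.63 desc 0.56 [-1.22  0.56  0.37  2.38  1.38  0.56 -1.18]
B 75 margin 0.0 dq 4.81 desc 5.06 [ 0.68  0.67 -0.86  2.31 -1.08  0.26 -2.36]
B 90 margin 0.05 dq 4.59 desc 4.62 [ 0.2   0.59 -0.14  2.17 -1.05  0.79 -2.14]
B 105 margin 0.01 dq 4.33 desc 4.82 [-0.3   0.72  0.59  2.02 -1.07  1.3  -1.88]
B 120 margin -0.0 dq 4.11 desc 0.37 [-0.52  0.92  0.96  1.87 -1.06  1.65 -1.66]
B 135 margin 0.06 dq 3.91 desc 0.37 [-0.62  1.07  1.14  1.74 -1.02  1.86 -1.46]
B 150 margin 0.0 dq 3.79 desc 0.23 [-0.66  1.11  1.14  1.62 -0.92  1.9  -1.35]
B 165 margin 0.06 dq 3.66 desc 0.21 [-0.71  1.14  1.14  1.52 -0.83  1.92 -1.21]
```

```bash
cat >> m.py <<'E'
PSI=RA-np.pi/2
def over(PG,zg,d=.13):
    p,q=place([*PG,zg],PSI,A,-1)
    bot.reach(up(p,d+.07),q);bot.movel(up(p,d),feed=.15);return p,q
def toprect(C,lo,hi,r=.06):
    P=cloud(bot.grab_frame("top")).reshape(-1,3);s=P[(np.hypot(P[:,0]-C[0],P[:,1]-C[1])<r)&(P[:,2]>lo)&(P[:,2]<hi)]
    rc=cv2.minAreaRect((s[:,:2]*1000).astype(np.float32));print(len(s),"z",np.median(s[:,2]),np.percentile(s[:,2],[2,98]),np.round(rc[0],1),np.round(rc[1],1),rc[2])
    print("tilt slopes",np.linalg.lstsq(np.c_[s[:,:2]-s[:,:2].mean(0),np.ones(len(s))],s[:,2],rcond=None)[0][:2])
E
python3 - <<'E'
from m import *
p,q=over(TALL,.067+OW)
s=bot.state();print(s["time"],s["width"],s["ee_pos"]-p)
toprect(TALL,.24,.262)
f=bot.grab_frame("scene");cv2.imwrite("pics/s3.png",cv2.resize(f["frame"][60:260,150:410,::-1],(780,600)))
E
```

```text
11.3 0.06006227378456253 [ 0.00046896 -0.00016053  0.13051429]
718 z 0.2508015818041873 [0.24191786 0.25725273] [554.2 197.4] [84.1 76.2] 17.99991798400879
tilt slopes [0.00547936 0.00576214]
```

View pics/s3.png

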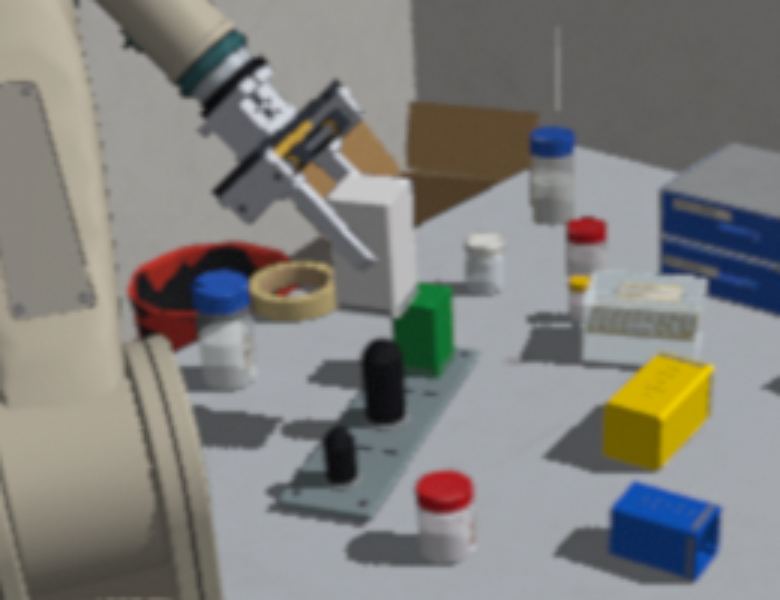

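White hangs mouth down (at crop (370,250)), above the tall peg, clear of everything. Check the centring along the tool direction, then lower.

```bash
cat >> m.py <<'E'
def extent(PG,zt):
    P=cloud(bot.grab_frame("top")).reshape(-1,3);d=P[:,:2]-PG
    a=d@[np.cos(RA),np.sin(RA)];b=d@[-np.sin(RA),np.cos(RA)]
    k=(abs(a)<.02)&(abs(b)<.06)&(abs(P[:,2]-zt)<.005)
    k2=(abs(b+.01)<.012)&(abs(a)<.05)&(abs(P[:,2]-zt)<.005)
    print("b",np.percentile(b[k],[.5,99.5]).round(4),"a",np.percentile(a[k2],[.5,99.5]).round(4),"z",np.median(P[k,2]).round(4),
     "slope b,a",np.polyfit(b[k],P[k,2],1)[0].round(4),np.polyfit(a[k2],P[k2,2],1)[0].round(4))
def lower(p,d0,feed=.05):
    f0=bot.state()["force"].copy()
    d=d0
    while d>-.003:
        d-= .02 if d>.035 else (.005 if d>.006 else .001)
        bot.movel(up(p,d),feed=feed if d>.006 else .02);df=bot.state()["force"]-f0
        if np.linalg.norm(df)>(4 if d<.006 else 8): break
    print("stop d",round(d,4),df.round(2),bot.state()["time"]);return d
E
python3 - <<'E'
from m import *
extent(TALL,.251)
p,q=place([*TALL,.067+OW],PSI,A,-1)
lower(p,.13);extent(TALL,.122)
E
```

```text
b [-0.0305  0.029 ] a [-0.0307  0.029 ] z 0.2516 slope b,a 0.0013 0.0139
stop d 0.001 [-1.84  2.04  8.72] 16.6
b [-0.03    0.0297] a [-0.0315  0.0285] z 0.1227 slope b,a -0.0088 -0.0045
```

```bash
cat >> m.py <<'E'
def release():
    bot.command_gripper(.085);s=bot.state();z=R.from_quat(np.array(s["tcp_rot"])[[1,2,3,0]]).as_matrix()[:,2]
    bot.movel(s["ee_pos"]-.14*z,feed=.15);bot.movel(up(s["ee_pos"]-.14*z,.1),feed=.25)
E
python3 - <<'E'
from m import *
release();extent(TALL,.122)
bot.command_gripper(.094)
pick(B,mB,OB,.027)
p,q=over(SHORT,.052+OB,.1);print(bot.state()["ee_pos"]-p,bot.state()["time"])
extent(SHORT,.192)
f=bot.grab_frame("scene");cv2.imwrite("pics/s4.png",cv2.resize(f["frame"][60:260,150:410,::-1],(780,600)))
E
```

```text
b [-0.0303  0.0296] a [-0.0312  0.028 ] z 0.1228 slope b,a -0.0042 -0.0138
grip 0.04964568690321813 25.000203112140298 24.3667
lift 0.0498739317555058 [-0.09887702  0.15219559 -0.59419663] [-0.1   0.55 -0.33  1.97  0.95  1.29  2.13]
[ 0.00027345 -0.0001387   0.10037514] 29.4417
b [-0.0256  0.0238] a [-0.026   0.0236] z 0.1913 slope b,a 0.0018 0.0015
```

View pics/s4.png

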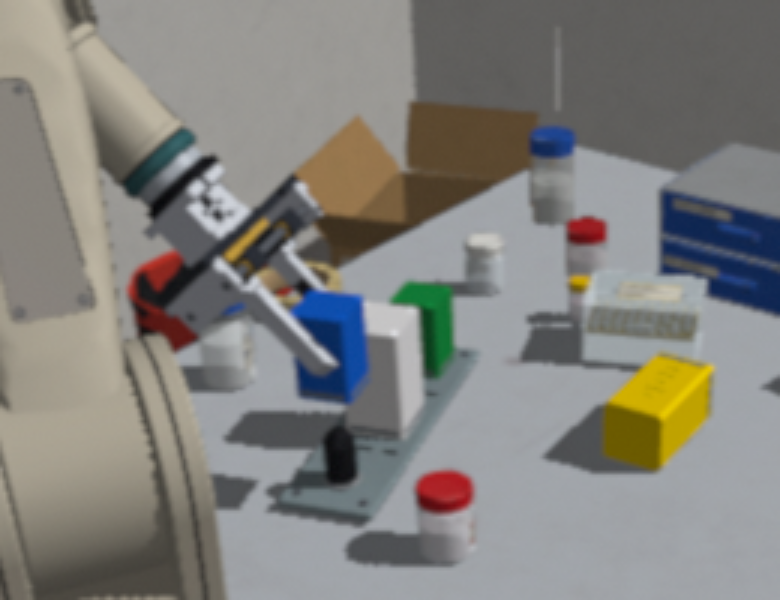

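White is seated (crop (385,370)); blue hangs mouth down above the short peg. To keep the gripper body well clear of the white vessel, turn the tool 18° away, then lower.

Run:
```python
from m import *
p,q=place([*SHORT,.052+OB],PSI+np.radians(18),A,-1)
bot.movel(up(p,.1),q,feed=.05)
lower(p,.1);print(bot.state()["width"])
release();print(bot.state()["time"])
toprect(SHORT,.085,.1,.045);extent(TALL,.122)
f=bot.grab_frame("scene");cv2.imwrite("pics/s5.png",cv2.resize(f["frame"][60:260,150:410,::-1],(780,600)))
```

```text
stop d 0.001 [-2.63  2.87 10.9 ] 34.1083
0.05025217876337444
36.4583
340 z 0.09302567311329613 [0.08678453 0.09808745] [446.5 168.3] [50.2 50.4] 30.225820541381836
tilt slopes [0.00119675 0.01441808]
b [-0.0303  0.0298] a [-0.0316  0.0286] z 0.1225 slope b,a 0.0043 0.0043
```

View pics/s5.png

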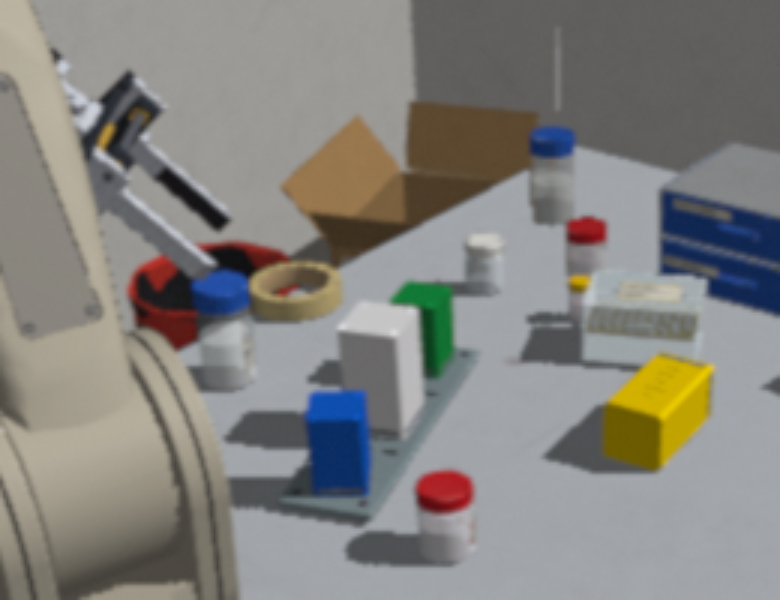

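Both vessels stand flat on the rack (blue at (340,445), white at (380,370)); bystanders are where they were and the gripper is clear.

```bash
python3 -c "
from bench import bot
print(bot.hand_in())"
```

```text
the job is handed in; nothing more can be done
None
```

Both vessels stand mouth down and flat on the rack, the white over the tall peg and the blue over the short one; the job was handed in after about 36 s, and no verdict came back.

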